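Release the latched key of a watering valve box

TASK

One of the four identical keys on the drip-watering valve box has been left latched down. With the fingertips, tap each key lightly in turn, from the robot's left end of the row to its right, so gently that no other key sinks half-way and the latched one stays latched; then press the latched key fully down and let it go, so that it springs up and all four keys stand up. Grasp nothing, and leave the pots, bottles and tools around the box where they stand.

Things in the scene. Friction and masses are not known exactly. Their poses are not given: they have to be found in the camera images.
- valve_box: grey plastic valve box of a drip-watering system, fixed, 140 mm deep (its x) by 380 mm long (its y) by 65 mm high; origin at the centre of its underside on the table; its y axis runs along the row of keys towards the robot's left, its x axis away from the robot, where four hose outlets stick out 38 mm. The box stands at a changing place, turned up to 0.3 rad
- key_a_unit: one of four identical key units (the letters do not follow the order in the row); origin on the box's top face (65 mm above the table) under the centre of the key, never moves; z up, y along the row. The off-white key is 46 mm (x) by 34 mm (y), its flat top 16 mm above this origin when up; units stand 50 mm apart in the row, 25 and 75 mm either side of the box's middle
- key_a (a joint): how far this key is down, m: 0 up, 0.007 latched, 0.012 fully down (hard stop; top then 4 mm above the unit's origin). An up key gives way at about 1.5 N plus 0.5 N per mm, and springs back when let go. The latched key stays at 0.007 and does not give below about 5 N; pushed fully down (it frees past 0.010, about 7 N) and let go, it springs up to 0 and stays up
- key_b_unit: one of four identical key units (the letters do not follow the order in the row); origin on the box's top face (65 mm above the table) under the centre of the key, never moves; z up, y along the row. The off-white key is 46 mm (x) by 34 mm (y), its flat top 16 mm above this origin when up; units stand 50 mm apart in the row, 25 and 75 mm either side of the box's middle
- key_b (a joint): how far this key is down, m: 0 up, 0.007 latched, 0.012 fully down (hard stop; top then 4 mm above the unit's origin). An up key gives way at about 1.5 N plus 0.5 N per mm, and springs back when let go. The latched key stays at 0.007 and does not give below about 5 N; pushed fully down (it frees past 0.010, about 7 N) and let go, it springs up to 0 and stays up
- key_c_unit: one of four identical key units (the letters do not follow the order in the row); origin on the box's top face (65 mm above the table) under the centre of the key, never moves; z up, y along the row. The off-white key is 46 mm (x) by 34 mm (y), its flat top 16 mm above this origin when up; units stand 50 mm apart in the row, 25 and 75 mm either side of the box's middle
- key_c (a joint): how far this key is down, m: 0 up, 0.007 latched, 0.012 fully down (hard stop; top then 4 mm above the unit's origin). An up key gives way at about 1.5 N plus 0.5 N per mm, and springs back when let go. The latched key stays at 0.007 and does not give below about 5 N; pushed fully down (it frees past 0.010, about 7 N) and let go, it springs up to 0 and stays up
- key_d_unit: one of four identical key units (the letters do not follow the order in the row); origin on the box's top face (65 mm above the table) under the centre of the key, never moves; z up, y along the row. The off-white key is 46 mm (x) by 34 mm (y), its flat top 16 mm above this origin when up; units stand 50 mm apart in the row, 25 and 75 mm either side of the box's middle
- key_d (a joint): how far this key is down, m: 0 up, 0.007 latched, 0.012 fully down (hard stop; top then 4 mm above the unit's origin). An up key gives way at about 1.5 N plus 0.5 N per mm, and springs back when let go. The latched key stays at 0.007 and does not give below about 5 N; pushed fully down (it frees past 0.010, about 7 N) and let go, it springs up to 0 and stays up
- nozzle: brass hose nozzle, 28 mm wide, 36 mm tall, standing on the valve box near its left (+y) end; loose bystander, origin at the centre of its underside
- tin: flat aluminium seed tin, 48 mm wide, 22 mm tall, on the valve box near its right (-y) end; loose bystander, origin at the centre of its underside
- pot: empty terracotta pot, 90 mm wide, 85 mm tall, just behind the box; loose bystander, origin at the centre of its underside
- cup: empty paper cup, 76 mm wide, 90 mm tall, just behind the box; loose bystander, origin at the centre of its underside
- bottle: small green glass bottle, 60 mm wide, 130 mm tall, left of the box; loose bystander, origin at the centre of its underside
- seed_tray: black plastic seed tray 120 x 160 x 45 mm, right of the box; loose bystander, origin at the centre of its underside
- jar: clear jar with metal lid, 68 mm wide, 85 mm tall, left of the box; loose bystander, origin at the centre of its underside
- trowel: steel hand trowel with wooden handle, 280 mm long, about 24 mm tall, lying to the left of the box; loose bystander, origin at the centre of its underside at the root of the blade, handle towards its -x

How it is judged (in metres and radians):
On the way, in this order (a step that is already met when the one before it is completed fails the run):
1. the fingers tap the leftmost key of the row (as seen from the robot) (((contact force between the fingers and key_a_unit above 0.4 N and y of key_a_unit in the frame of valve_box between 0.055 and 0.095 m) or (contact force between the fingers and key_b_unit above 0.4 N and y of key_b_unit in the frame of valve_box between 0.055 and 0.095 m) or (contact force between the fingers and key_c_unit above 0.4 N and y of key_c_unit in the frame of valve_box between 0.055 and 0.095 m) or (contact force between the fingers and key_d_unit above 0.4 N and y of key_d_unit in the frame of valve_box between 0.055 and 0.095 m))), for 0.03 s.
2. the fingers tap the second from the left key of the row (as seen from the robot) (((contact force between the fingers and key_a_unit above 0.4 N and y of key_a_unit in the frame of valve_box between 0.005 and 0.045 m) or (contact force between the fingers and key_b_unit above 0.4 N and y of key_b_unit in the frame of valve_box between 0.005 and 0.045 m) or (contact force between the fingers and key_c_unit above 0.4 N and y of key_c_unit in the frame of valve_box between 0.005 and 0.045 m) or (contact force between the fingers and key_d_unit above 0.4 N and y of key_d_unit in the frame of valve_box between 0.005 and 0.045 m))), for 0.03 s.
3. the fingers tap the third from the left key of the row (as seen from the robot) (((contact force between the fingers and key_a_unit above 0.4 N and y of key_a_unit in the frame of valve_box between -0.045 and -0.005 m) or (contact force between the fingers and key_b_unit above 0.4 N and y of key_b_unit in the frame of valve_box between -0.045 and -0.005 m) or (contact force between the fingers and key_c_unit above 0.4 N and y of key_c_unit in the frame of valve_box between -0.045 and -0.005 m) or (contact force between the fingers and key_d_unit above 0.4 N and y of key_d_unit in the frame of valve_box between -0.045 and -0.005 m))), for 0.03 s.
4. the fingers tap the rightmost key of the row (as seen from the robot) (((contact force between the fingers and key_a_unit above 0.4 N and y of key_a_unit in the frame of valve_box between -0.095 and -0.055 m) or (contact force between the fingers and key_b_unit above 0.4 N and y of key_b_unit in the frame of valve_box between -0.095 and -0.055 m) or (contact force between the fingers and key_c_unit above 0.4 N and y of key_c_unit in the frame of valve_box between -0.095 and -0.055 m) or (contact force between the fingers and key_d_unit above 0.4 N and y of key_d_unit in the frame of valve_box between -0.095 and -0.055 m))), for 0.03 s.
5. after the taps, the latched key has been pressed and let go and all four keys stand up (value of joint each of key_a, key_b, key_c, key_d below 0.002 m), for 0.2 s.
At the end, for the whole second after the job is handed in: All four keys stand up (each less than 2 mm down) after the left-to-right taps, and every bystander is within 20 mm of where it stood (all of step 5 and distance of each of nozzle, tin, pot, cup, bottle, seed_tray, jar, trowel from where it was at the start of the episode below 0.02 m); the robot touches nothing.
It fails at once if two keys are down at once (a second key pushed more than half-way, 6 mm, down while the latched one is still down) (value of joint each of key_a, key_b above 0.006 m or value of joint each of key_a, key_c above 0.006 m or value of joint each of key_a, key_d above 0.006 m or value of joint each of key_b, key_c above 0.006 m or value of joint each of key_b, key_d above 0.006 m or value of joint each of key_c, key_d above 0.006 m).
It fails at once if a bystander is lifted, knocked or pushed away (moved more than 20 mm) (distance of any of nozzle, tin, pot, cup, bottle, seed_tray, jar, trowel from where it was at the start of the episode above 0.02 m).
It also fails if it takes over 51 s, if anything falls off the work surface, if the arm or the gripper's body presses on something with over 40 N, if the wrist force passes 120 N, or if a joint passes its speed limit or range.

ROBOT

A 6-joint arm with a two-finger parallel gripper is mounted at the origin on the work surface. World frame = base frame: x ahead of the robot, y to its left, z up, the work surface at z = 0. Lengths are in mm, angles in rad, forces in N, time in s.
With the tool pointing down it reaches from about 350 to 775 mm from the base axis. Payload 7.3 kg.
Tool frame: the origin (TCP) lies midway between the tips of the shut fingers; the grasp point (between the pads) lies 19 mm behind it (bot.hold_point_z is the distance from the TCP to the grasp point, in mm); z points along the fingers, y is the direction in which the jaws open and shut (so a half turn about z gives the same grasp; the last joint's range is limited). The gripper opens to 92 mm and grips with 3 to 60 N. Pads are 19 mm wide; open, the fingers measure 130 mm over their backs; the gripper's body (75 mm by 190 mm) begins 47 mm behind the grasp point.
Start: joints at [-1.323, 0.342, 1.524, -0, 1.275, -0.146], TCP at [201.467, -484.829, 196.241] pointing down, gripper open.
Joint ranges: [-2.53, 2.53], [-0.77, 2.02], [0.04, 2.7], [-1, 4.14], [0.28, 2.66], [-3.11, 3.11]. Speed limits (rad/s): [2.57, 2.57, 3.14, 3.14, 3.14, 3.14].

INTERFACE

Orientations are given as [roll, pitch, yaw] about the fixed x, y, z axes, in that order (R = Rz(yaw) Ry(pitch) Rx(roll)).
In Python, from plant import bot gives the robot as it stands.
- The arm moves only by the tool servo_tool, never from a script. Its argument "series" is a list of rows, each a list of 5 numbers: the opening, from 0 (shut) to 1 (fully open), then the shift along the tool's x, y, z each as a share of 50 mm, from -1 to 1, then the turn about the tool's z as a share of 90 degrees, from -1 to 1. In form: [[gripper, tx, ty, tz, spin], ...]. A call has 1 to 20 rows; each row shifts and turns the commanded pose from where the row before left it, along the tool's axes as they then stand; what a row does not reach is not made up. A row lasts 1/8 s, in which the tool goes at most 62.5 mm and 10.7 degrees, less where a joint would pass 70% of its speed; a pose out of reach is approached as far as the arm can. A call with a number of a shift or a turn outside -1 to 1 is refused whole. A call with a gripper value outside its range is refused whole. The fingers move at their own pace and stop on an object; the grip force is fixed at half the most. Time passes only in rows, so rows that do not move let the fingers close. It gives the time, the measured TCP pose, the force and the opening at its end, in the units of the state.
- bot.get_obs(): the state, without advancing time (a new reading comes with each control period).
- bot.capture(name): name is "scene" or "top" or "wrist"; returns the picture (480x640x3 uint8, red, green, blue); there is no depth.
- bot.camera_model(name): a dict with "mtx" (3x3 intrinsics, pixels), "world_from_camera" (4x4, takes a point from camera to world coordinates). Camera axes: x right, y up, looking along -z (the intrinsics and any distortion apply to the point x, -y, -z); pixel columns grow to the right and rows downward; lengths in mm; the calibration is good to about 2 mm. A picture is of the moment at which its call begins: read the wrist's pose just before it. camera_model takes no time and is no camera call; for the wrist camera it gives the pose at the moment of the call.
- bot.close_job(): hands the job in, once; it reports no verdict.
Trained networks look in the newest picture that a camera, given by its name, has taken for a name from the list of things; names that differ only in an ending like _2 or _b are one class to them, and where a whole thing is asked for, a point or a joint stands for the part that bears it (a point fixed in the world has none). Each returns a list of dicts, best first, with "p" (0 to 1); they miss things now and then, are a little off and sometimes report something else, mostly with a low value. They report only what shows in the picture. A call takes as long as a camera call.
- bot.outline_of(camera, label): "mask" (480x640 bool, what is visible of it).
- bot.pinpoint(camera, label): "point" ([x, y, z] in mm, in the coordinates of the camera as it stood for that picture, good to about 4 mm: a listed point, or the origin of a listed thing).
The state is a dict: "time": time; "joint_positions": joint angles; "dq": joint speeds; "tau": joint torques, N m; "tool_pos": TCP position; "tcp_rot": TCP orientation; "contact_force": force on the tool from outside, world axes, zero at the start; "moment": the same for the moment, N m; "grip_width": finger opening in mm.
Only numpy, scipy, OpenCV 4.12 (cv2) and the standard library are available. Lean on these libraries where they do the work, as an engineer would, in place of code of your own. Each camera call takes 0.05 s, during which the arm holds its last target.

## Working session

There is one attempt and no reset: what is moved stays moved. The work goes in short steps, Python scripts to look and compute and a tool call to move; the robot and the scene stay as the last step left them, time stands still between calls to the robot, and variables do not carry over. Pictures are saved under pics/ and viewed, and the job is handed in when it is done.

Besides the shell and the picture viewer there is one more tool, called after ">>>" as a command line: name --pt "numbers of a row" for each row, then --argument value for the rest. servo_tool: Moves the arm, as the interface text tells. Shift numbers are shares of 50 mm and turn numbers shares of 90 degrees, none past 1 either way. Its arguments: {"type":"object","properties":{"series":{"type":"array"}},"required":["series"]}

```bash
mkdir -p pics; ls
python3 - <<'E'
from plant import bot
import cv2
print(bot.get_obs())
for n in("scene","top"):
    im=bot.capture(n); cv2.imwrite(f"pics/{n}0.png",im[:,:,::-1])
    m=bot.camera_model(n); print(n,m)
    for l in("valve_box","key_a_unit"):
        r=bot.pinpoint(n,l)
        for d in r:
            import numpy as np
            p=m["world_from_camera"]@np.append(d["point"],1); print(l,round(d["p"],2),p[:3].round(1))
E
```

```text
pics
{'time': 0.0, 'joint_positions': array([-1.32296686e+00,  3.42717430e-01,  1.52501473e+00,  5.39652535e-06,
        1.27541415e+00, -1.45974649e-01]), 'dq': array([-0.00052256,  0.00094053,  0.00030454, -0.00166141,  0.00154521,
       -0.00117149]), 'tau': array([ 2.50297953e-04, -4.31242669e+01, -2.44224358e+01,  7.16382475e-02,
        5.60106570e-02, -1.31319239e-04]), 'tool_pos': array([ 201.36562505, -484.35130828,  195.54855301]), 'tcp_rot': array([-3.14005627e+00, -2.31096151e-04,  3.93802359e-01]), 'contact_force': array([-0.82745409,  0.10346605, -0.11394245]), 'moment': array([-0.01330173, -0.04836914, -0.01643666]), 'grip_width': 91.82797122662038}
scene {'mtx': array([[620.58961625,   0.        , 316.41748296],
       [  0.        , 620.58961625, 231.63174782],
       [  0.        ,   0.        ,   1.        ]]), 'world_from_camera': array([[-5.51231502e-01, -7.12697841e-01,  4.33826716e-01,
         1.11962512e+03],
       [ 8.34351496e-01, -4.70116999e-01,  2.87832569e-01,
         3.73771627e+02],
       [-1.18833677e-03,  5.20626349e-01,  8.53783809e-01,
         1.26191333e+03],
       [ 0.00000000e+00,  0.00000000e+00,  0.00000000e+00,
         1.00000000e+00]])}
valve_box 0.82 [540.6  62.9   4.3]
valve_box 0.23 [ 5.036e+02 -4.124e+02  4.000e-01]
key_a_unit 0.74 [553.5  36.6  67. ]
top {'mtx': array([[511.69217961,   0.        , 317.52647852],
       [  0.        , 511.69217961, 237.93873499],
       [  0.        ,   0.        ,   1.        ]]), 'world_from_camera': array([[ 2.82006758e-02,  9.82339557e-01, -1.84969502e-01,
         3.09680389e+02],
       [-9.99563849e-01,  2.93352241e-02,  3.39934436e-03,
        -1.18954445e+00],
       [ 8.76543225e-03,  1.84792964e-01,  9.82738382e-01,
         1.20340942e+03],
       [ 0.00000000e+00,  0.00000000e+00,  0.00000000e+00,
         1.00000000e+00]])}
valve_box 0.93 [546.8  63.7  -3.1]
key_a_unit 0.7 [550.5  43.7  64.5]
```

View pics/top0.png

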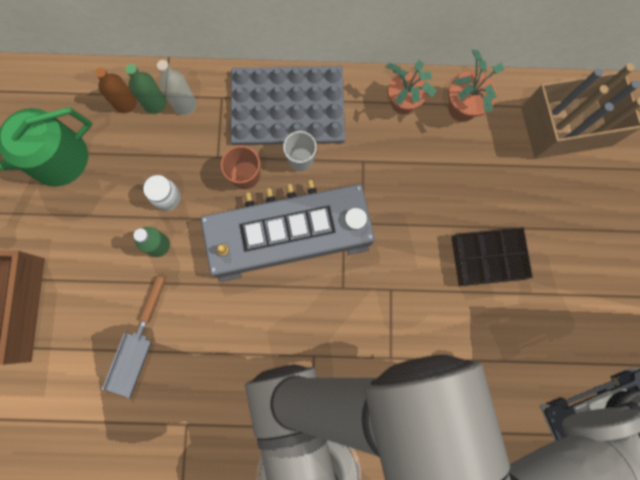

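View pics/scene0.png

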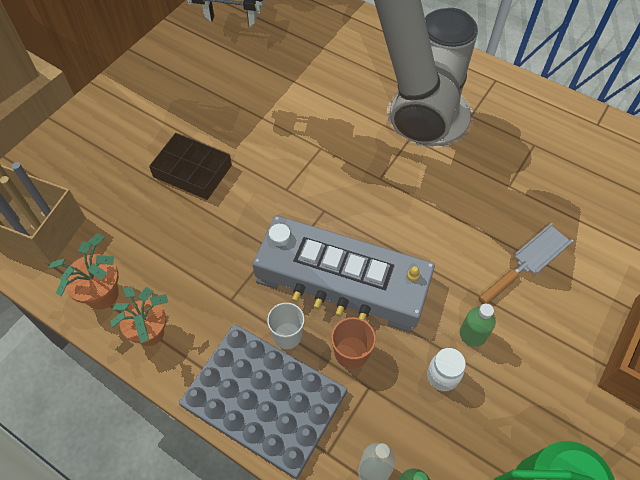

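The top view shows the box at about (287,232). The four keys run from (255,234) to (320,220), with the nozzle on the left at (222,249) and the tin on the right at (356,218). Next I'll segment the keys.

```bash
cat > h.py <<'E'
import numpy as np, cv2
def ray(m,u,v,z):
    K=m["mtx"];T=m["world_from_camera"]
    d=T[:3,:3]@np.array([(u-K[0,2])/K[0,0],-(v-K[1,2])/K[1,1],-1]); o=T[:3,3]
    return o+d*(z-o[2])/d[2]
def proj(m,p):
    T=np.linalg.inv(m["world_from_camera"]);c=T@np.append(p,1)
    K=m["mtx"];return K[0,2]+K[0,0]*c[0]/-c[2],K[1,2]-K[1,1]*c[1]/-c[2]
E
python3 - <<'E'
from plant import bot
from h import *
box={"top":(235,195,345,260),"scene":(290,228,400,295)}
tops={}
for n in box:
    im=cv2.imread(f"pics/{n}0.png"); x0,y0,x1,y1=box[n]
    m=bot.camera_model(n)
    c=im[y0:y1,x0:x1]; cv2.imwrite(f"pics/{n}_crop.png",cv2.resize(c,None,fx=7,fy=7,interpolation=cv2.INTER_CUBIC))
    w=((c.min(2)>165)).astype(np.uint8)
    k,l,s,ce=cv2.connectedComponentsWithStats(w)
    for i in range(1,k):
        if s[i,4]>60:
            u,v=ce[i]+[x0,y0]; print(n,s[i],ray(m,u,v,81).round(1),ray(m,u,v,74).round(1))
m=bot.camera_model("top")
E
```

```text
top [ 76  14  18  22 301] [562.4  -8.3  81. ] [563.9  -8.3  74. ]
top [ 54  19  18  22 301] [550.4  40.3  81. ] [551.9  40.6  74. ]
top [ 33  24  18  22 303] [537.2  88.   81. ] [538.6  88.6  74. ]
top [ 10  28  18  22 304] [526.7 137.2  81. ] [528.1 138.1  74. ]
scene [ 11  11  21  21 269] [564.4  -9.3  81. ] [561.1 -11.6  74. ]
scene [ 33  18  20  21 273] [552.6  39.3  81. ] [549.2  37.4  74. ]
scene [ 55  26  20  22 282] [543.8  89.5  81. ] [540.4  87.8  74. ]
scene [ 77  32  20  21 281] [529.  136.5  81. ] [525.4 135.1  74. ]
```

```bash
ls pics
```

```text
scene0.png
scene_crop.png
top0.png
top_crop.png
```

View pics/scene_crop.png

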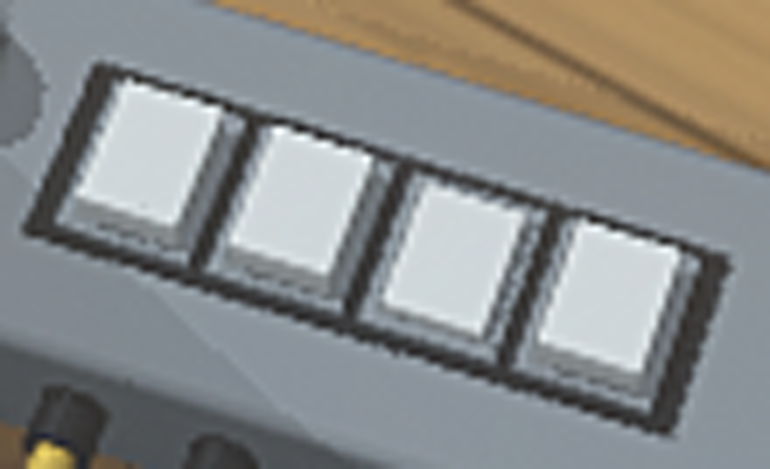

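View pics/top_crop.png

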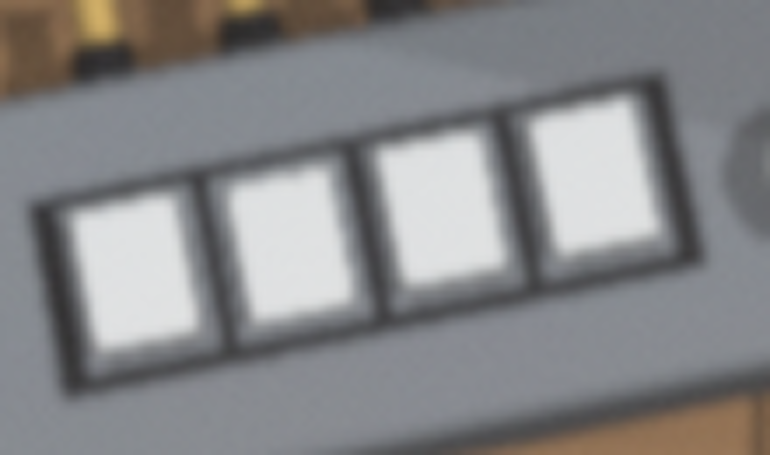

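In the scene view, the second key from the left (crop x≈455) shows short side walls and is 4 mm off at the z=81 projection. That makes it the latched key. The row runs from (528,137) to (563,-9), so the box yaw is about 0.239 rad. I want tool yaw 1.81, which puts the wide side of the fingers along the box's x.

>>> servo_tool --pt "0 0.77 -0.64 0 0" --pt "0 0.77 -0.64 0 0" --pt "0 0.77 -0.64 0 0" --pt "0 0.77 -0.64 0 0" --pt "0 0.77 -0.64 0 0" --pt "0 0.77 -0.64 0 0" --pt "0 0.77 -0.64 0 0" --pt "0 0.77 -0.64 0 0" --pt "0 0.77 -0.64 0 0" --pt "0 0.77 -0.64 0 0" --pt "0 0.77 -0.64 0 0" --pt "0 0.77 -0.64 0 0" --pt "0 0.77 -0.64 0 0" --pt "0 0.77 -0.64 0 0"

```text
time: 2.05
tool_pos: [527.9, 137.3, 196.2]
tcp_rot: [3.141, -0.0, 0.394]
contact_force: [0.6, -0.5, 0.5]
grip_width: 0.4
```

>>> servo_tool --pt "0 0 0 0 -0.1" --pt "0 0 0 0 -0.1" --pt "0 0 0 0 -0.1" --pt "0 0 0 0 -0.1" --pt "0 0 0 0 -0.1" --pt "0 0 0 0 -0.1" --pt "0 0 0 0 -0.1" --pt "0 0 0 0 -0.1" --pt "0 0 0 0 -0.1" --pt "0 0 0 0 0" --pt "0 0 0 0 0"

```text
time: 3.42
tool_pos: [527.3, 135.7, 196.1]
tcp_rot: [-3.141, 0.0, 1.804]
contact_force: [0.2, 0.1, 0.2]
grip_width: 0.6
```

>>> servo_tool --pt "0 0 0 0.8 0" --pt "0 0 0 0.8 0" --pt "0 0 0 0.4 0" --pt "0 0 0 0.1 0" --pt "0 0 0 0 0" --pt "0 0 0 0 0"

```text
time: 4.18
tool_pos: [528.1, 135.8, 92.3]
tcp_rot: [3.139, 0.0, 1.807]
contact_force: [-0.5, 0.1, 0.0]
grip_width: 0.4
```

Run:
```python
from plant import bot
from h import *
for n in("wrist","scene"):
    im=bot.capture(n)[:,:,::-1]
    if n=="scene": im=cv2.resize(im[150:350,220:470],None,fx=3,fy=3)
    cv2.imwrite(f"pics/{n}1.png",im)
```

```text
(no output)
```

View pics/wrist1.png

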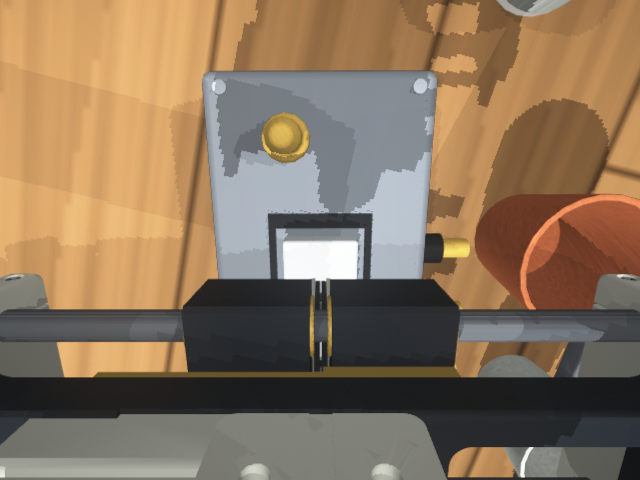

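View pics/scene1.png

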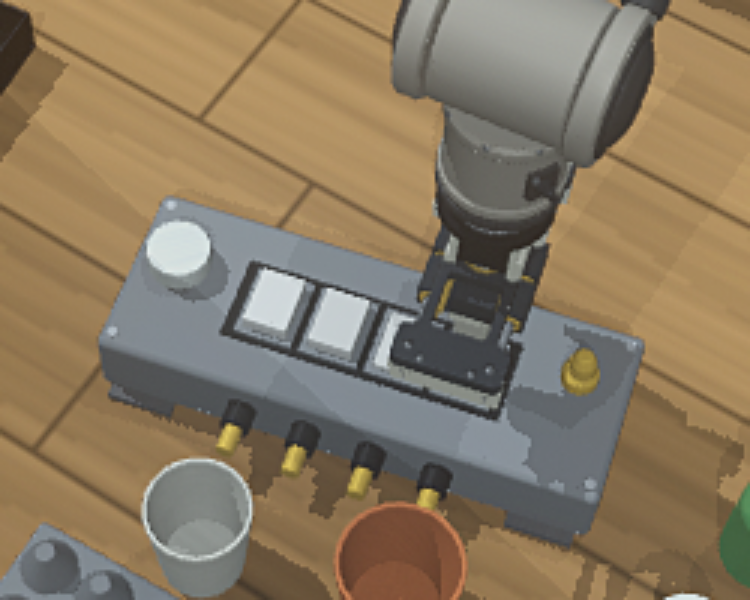

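Both views show the fingers centred over the leftmost key, aligned with its frame. Now I'll descend gently.

>>> servo_tool --pt "0 0 0 0.1 0" --pt "0 0 0 0.08 0" --pt "0 0 0 0.02 0" --pt "0 0 0 0 0" --pt "0 0 0 0 0"

```text
time: 4.9
tool_pos: [527.4, 135.7, 81.3]
tcp_rot: [3.141, 0.0, 1.807]
contact_force: [0.9, 0.4, 0.6]
grip_width: 0.4
```

>>> servo_tool --pt "0 0 0 0.02 0" --pt "0 0 0 0.02 0" --pt "0 0 0 0 0" --pt "0 0 0 0 0"

```text
time: 5.4
tool_pos: [527.3, 135.7, 79.2]
tcp_rot: [3.142, 0.0, 1.808]
contact_force: [0.1, 0.4, -0.2]
grip_width: 0.0
```

>>> servo_tool --pt "0 0 0 0.02 0" --pt "0 0 0 0 0" --pt "0 0 0 0 0"

```text
time: 5.78
tool_pos: [527.3, 135.7, 78.2]
tcp_rot: [-3.142, 0.0, 1.807]
contact_force: [-0.2, 0.4, -0.3]
grip_width: 0.6
```

Run:
```python
from plant import bot
for i in range(4):
    bot.capture("wrist");o=bot.get_obs();print(o["tool_pos"].round(2),o["contact_force"].round(2))
```

```text
[527.33 135.7   78.2 ] [0.49 0.13 0.2 ]
[527.34 135.66  78.21] [ 0.37  0.43 -0.01]
[527.33 135.71  78.2 ] [ 0.88  0.22 -0.57]
[527.3  135.69  78.21] [ 0.47 -0.51 -0.65]
```

>>> servo_tool --pt "0 0 0 0.01 0" --pt "0 0 0 0.01 0" --pt "0 0 0 0 0"

```text
time: 6.35
tool_pos: [527.3, 135.7, 77.1]
tcp_rot: [-3.141, 0.0, 1.807]
contact_force: [0.7, -0.4, -0.6]
grip_width: 0.4
```

```bash
cat > f.py <<'E'
from plant import bot
import numpy as np,cv2
F=[]
for i in range(4):
    im=bot.capture("scene");o=bot.get_obs();F.append(o["contact_force"])
print(o["tool_pos"].round(2),np.mean(F,0).round(2),o["time"])
cv2.imwrite("pics/s_%d.png"%(o["time"]*100),cv2.resize(im[215:305,280:410,::-1],None,fx=6,fy=6,interpolation=cv2.INTER_CUBIC))
E
python3 f.py; ls pics
```

```text
[527.34 135.67  77.22] [-0.43  0.1  -0.18] 6.55
s_655.png
scene0.png
scene1.png
scene_crop.png
top0.png
top_crop.png
wrist1.png
```

View pics/s_655.png

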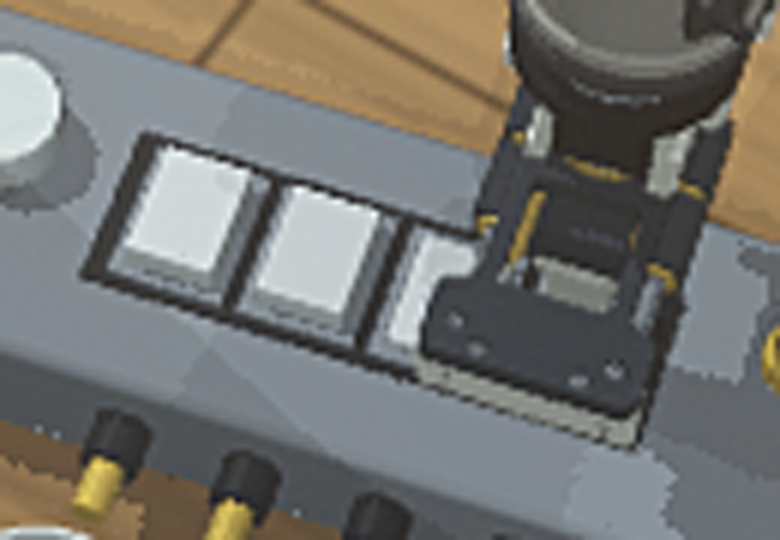

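Run:
```python
from plant import bot
from h import *
m=bot.camera_model("wrist"); im=bot.capture("wrist")[:,:,::-1].copy()
print(bot.get_obs()["tool_pos"],m["world_from_camera"].round(3),m["mtx"][0])
a=0.239; X=np.array([np.cos(a),np.sin(a),0]);Y=np.array([-np.sin(a),np.cos(a),0]);C=np.array([545.6,64,0])
big=cv2.resize(im[180:300,220:420],None,fx=4,fy=4,interpolation=cv2.INTER_CUBIC)
for z,col in((81,(0,0,255)),(77,(0,255,0)),(74,(255,0,0))):
    pts=[C+X*sx*23+Y*(75+17*sy)+[0,0,z] for sx,sy in((-1,-1),(-1,1),(1,1),(1,-1))]
    p=np.array([proj(m,q) for q in pts]);print(z,p.round(1).tolist())
    cv2.polylines(big,[((p-[220,180])*4).astype(np.int32)],True,col,1)
cv2.imwrite("pics/w2.png",big)
```

```text
[527.33638981 135.69016921  77.2223796 ] [[ 9.72000e-01 -2.27000e-01 -6.00000e-02  5.10467e+02]
 [ 2.35000e-01  9.40000e-01  2.47000e-01  2.03511e+02]
 [ 1.00000e-03 -2.54000e-01  9.67000e-01  2.66358e+02]
 [ 0.00000e+00  0.00000e+00  0.00000e+00  1.00000e+00]] [342.48932804   0.         320.30263297]
81 [[283.0, 308.1], [281.2, 252.3], [363.1, 252.2], [361.4, 307.9]]
77 [[283.7, 305.3], [282.0, 250.5], [362.3, 250.3], [360.6, 305.1]]
74 [[284.2, 303.2], [282.6, 249.1], [361.6, 248.9], [360.0, 303.0]]
```

View pics/w2.png

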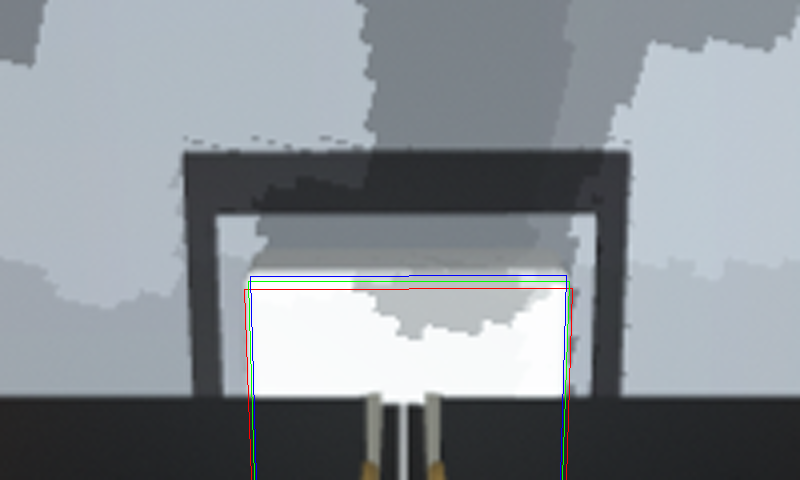

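Run:
```python
from plant import bot
from h import *
o=bot.get_obs();m=bot.camera_model("wrist")
m={k:np.array(v) for k,v in m.items()}
m["world_from_camera"][:3,3]+=np.array([527.4,135.7,91.4])-o["tool_pos"]
print(o["tool_pos"])
im=cv2.imread("pics/wrist1.png")
a=0.239; X=np.array([np.cos(a),np.sin(a),0]);Y=np.array([-np.sin(a),np.cos(a),0]);C=np.array([545.6,64,0])
big=cv2.resize(im[180:300,220:420],None,fx=4,fy=4,interpolation=cv2.INTER_CUBIC)
for z,col in((81,(0,0,255)),(77,(0,255,0)),(74,(255,0,0))):
    pts=[C+X*sx*23+Y*(75+17*sy)+[0,0,z] for sx,sy in((-1,-1),(-1,1),(1,1),(1,-1))]
    p=np.array([proj(m,q) for q in pts]);print(z,p.round(1).tolist())
    cv2.polylines(big,[((p-[220,180])*4).astype(np.int32)],True,col,1)
cv2.imwrite("pics/w1b.png",big)
```

```text
[527.33638981 135.69016921  77.2223796 ]
81 [[285.3, 298.4], [283.7, 246.0], [360.1, 245.8], [358.6, 298.3]]
77 [[285.9, 295.9], [284.4, 244.3], [359.4, 244.2], [358.0, 295.8]]
74 [[286.4, 294.1], [284.9, 243.1], [358.9, 243.0], [357.5, 294.0]]
```

View pics/w1b.png

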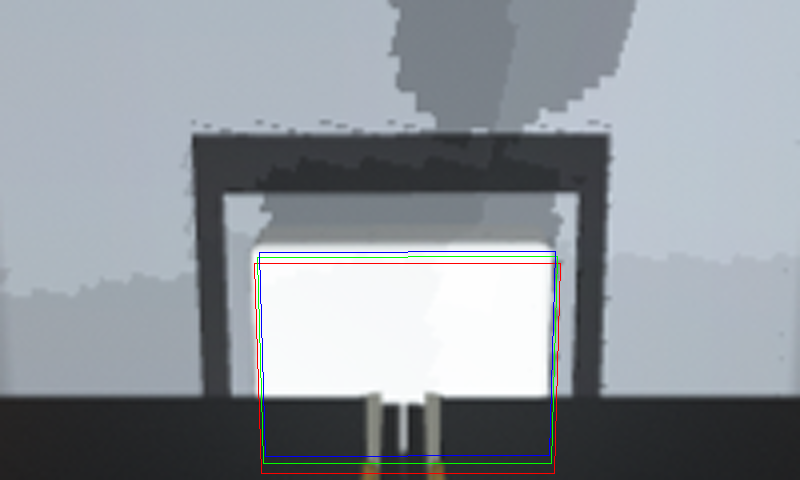

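The force reads about zero at 77 mm and the pictures are ambiguous. I'll back off 4 mm and compare settled wrist pictures.

>>> servo_tool --pt "0 0 0 -0.08 0" --pt "0 0 0 0 0" --pt "0 0 0 0 0"

```text
time: 6.98
tool_pos: [527.4, 135.7, 81.3]
tcp_rot: [3.141, 0.0, 1.808]
contact_force: [-0.4, 0.6, 0.1]
grip_width: 0.7
```

Run:
```python
from plant import bot
from h import *
F=[]
for i in range(3):
    im=bot.capture("wrist")[:,:,::-1].copy();o=bot.get_obs();F.append(np.r_[o["contact_force"],o["tau"]])
print(o["tool_pos"].round(2),np.mean(F,0).round(2))
cv2.imwrite("pics/w3full.png",im)
cv2.imwrite("pics/w3.png",cv2.resize(im[180:300,220:420],None,fx=4,fy=4,interpolation=cv2.INTER_CUBIC))
```

```text
[527.25 135.67  81.15] [ -0.13   0.19  -0.11   0.   -47.37 -20.92   0.06   0.05   0.  ]
```

View pics/w3.png

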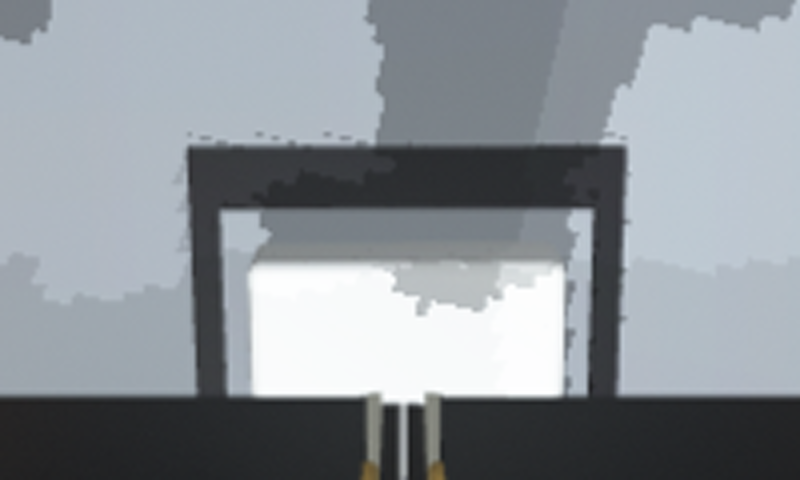

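My overlay lines had biased that reading. By edge rows and force, there was no contact at 77 mm. I'll creep down in 1 mm steps and go by force.

>>> servo_tool --pt "0 0 0 0.08 0" --pt "0 0 0 0.02 0" --pt "0 0 0 0 0"

```text
time: 7.5
tool_pos: [527.2, 135.6, 76.0]
tcp_rot: [-3.141, 0.0, 1.808]
contact_force: [-0.4, 0.0, 0.3]
grip_width: 0.5
```

```bash
cat > f.py <<'E'
from plant import bot
import numpy as np,cv2
F=[]
for i in range(3):
    im=bot.capture("wrist");o=bot.get_obs();F.append(np.r_[o["contact_force"],o["moment"],o["tau"][1:3]])
print(o["tool_pos"].round(2),np.mean(F,0).round(2),round(o["time"],2))
cv2.imwrite("pics/w_%d.png"%(o["time"]*100),cv2.resize(im[180:300,220:420,::-1],None,fx=4,fy=4,interpolation=cv2.INTER_CUBIC))
E
python3 f.py
```

```text
[527.37 135.69  76.23] [-0.000e+00  2.000e-02 -5.000e-02 -1.000e-02 -1.300e-01 -2.000e-02
 -4.732e+01 -2.063e+01] 7.65
```

View picture.

```bash
ls pics
```

```text
s_655.png
scene0.png
scene1.png
scene_crop.png
top0.png
top_crop.png
w1b.png
w2.png
w3.png
w3full.png
w_765.png
wrist1.png
```

View pics/w_765.png

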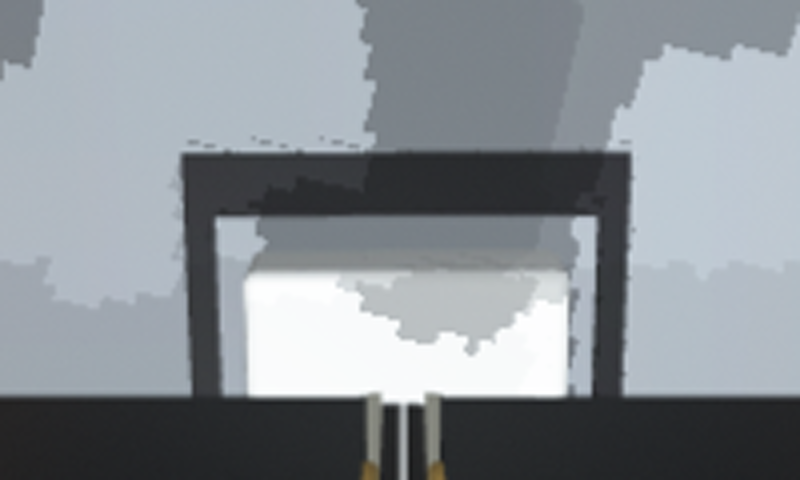

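The key widened from 315 to 322 px in step with the frame, so it hasn't moved and there is still no contact. Continuing down.

>>> servo_tool --pt "0 0 0 0.02 0" --pt "0 0 0 0 0" --pt "0 0 0 0 0"

```text
time: 8.02
tool_pos: [527.3, 135.7, 75.2]
tcp_rot: [-3.142, 0.0, 1.807]
contact_force: [0.2, -0.2, 0.7]
grip_width: -0.1
```

>>> servo_tool --pt "0 0 0 0.01 0" --pt "0 0 0 0 0" --pt "0 0 0 0 0"

```text
time: 8.4
tool_pos: [527.3, 135.7, 74.7]
tcp_rot: [3.142, 0.0, 1.807]
contact_force: [-0.1, -0.3, -0.7]
grip_width: 0.5
```

```bash
python3 f.py
```

```text
[527.32 135.68  74.69] [ 5.500e-01  8.000e-02 -4.600e-01  1.000e-02 -1.400e-01  2.000e-02
 -4.744e+01 -2.063e+01] 8.55
```

>>> servo_tool --pt "0 0 0 0.02 0" --pt "0 0 0 0 0" --pt "0 0 0 0 0"

```text
time: 8.93
tool_pos: [527.3, 135.7, 73.7]
tcp_rot: [-3.142, 0.0, 1.807]
contact_force: [0.0, 0.3, -0.3]
grip_width: 0.5
```

```bash
python3 f.py; ls pics/w_*
```

```text
[527.35 135.68  73.72] [ 2.300e-01 -2.100e-01  1.100e-01  1.000e-02 -1.100e-01 -3.000e-02
 -4.746e+01 -2.058e+01] 9.07
pics/w_765.png
pics/w_855.png
pics/w_907.png
```

View pics/w_907.png

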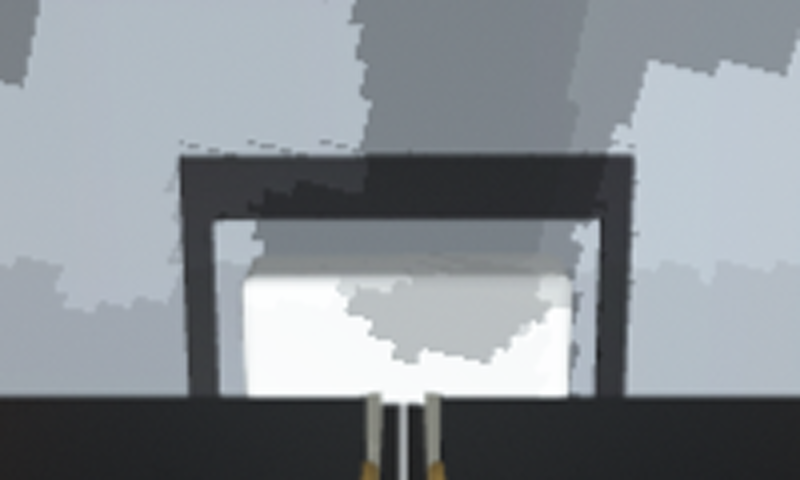

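Run:
```python
import cv2,numpy as np
for f in("w3","w_765","w_855","w_907"):
    g=cv2.imread(f"pics/{f}.png",0).astype(float)
    def cross(p,t):
        i=np.where((p[:-1]<t)&(p[1:]>=t)|(p[:-1]>=t)&(p[1:]<t))[0]; return (i+(t-p[i])/(p[i+1]-p[i])).round(1)
    r=g[365:385].mean(0); print(f,"row",cross(r,235)[[0,-1]],"dark",cross(r,120)[:8], cross(r,120)[-4:])
    c=g[:390,270:330].mean(1);print("  col",cross(c,225),cross(c,90))
```

```text
w3 row [253.6 560.4] dark [195.2 226.1 587.3 617.6] [195.2 226.1 587.3 617.6]
  col [266.6] [147.5 208.6]
w_765 row [249.2 564. ] dark [190.1 221.2 591.5 622.4] [190.1 221.2 591.5 622.4]
  col [275.8] [153.7 216.4]
w_855 row [248.9 565.5] dark [188.2 219.5 593.  624. ] [188.2 219.5 593.  624. ]
  col [278.2] [155.  218.3]
w_907 row [248.5 565.6] dark [187.1 218.5 594.2 625.2] [187.1 218.5 594.2 625.2]
  col [280.6] [156.8 219.5]
```

Force and joint torques both still show no load. I'll keep creeping in small steps, since contact will show clearly (at least 1.5 N).

>>> servo_tool --pt "0 0 0 0.01 0" --pt "0 0 0 0 0" --pt "0 0 0 0 0"

```text
time: 9.45
tool_pos: [527.3, 135.7, 73.2]
tcp_rot: [-3.142, 0.0, 1.808]
contact_force: [-0.0, -0.0, 0.2]
grip_width: 0.3
```

```bash
python3 f.py
python3 - <<'E'
from plant import bot
import cv2
cv2.imwrite("pics/full4.png",bot.capture("wrist")[:,:,::-1])
cv2.imwrite("pics/sc4.png",cv2.resize(bot.capture("scene")[215:315,290:430,::-1],None,fx=5,fy=5,interpolation=cv2.INTER_CUBIC))
E
```

```text
[527.34 135.68  73.2 ] [-4.100e-01 -4.900e-01 -1.400e-01 -0.000e+00 -1.400e-01 -2.000e-02
 -4.748e+01 -2.057e+01] 9.6
```

View pics/sc4.png

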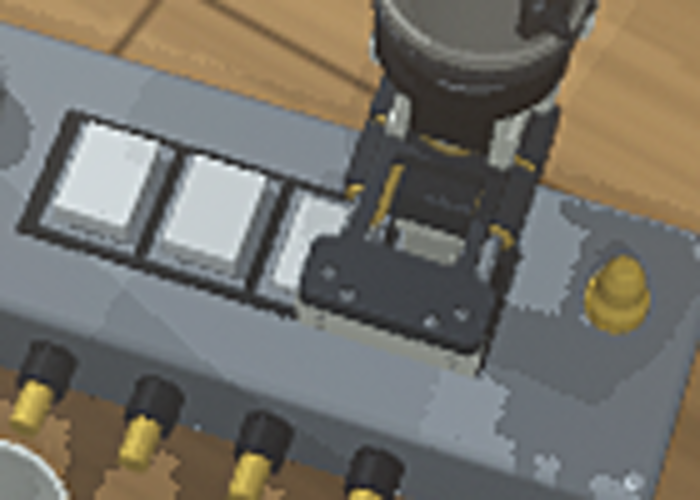

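>>> servo_tool --pt "0 0 0 0.02 0" --pt "0 0 0 0 0" --pt "0 0 0 0 0"

```text
time: 10.07
tool_pos: [527.3, 135.7, 72.2]
tcp_rot: [3.142, 0.0, 1.808]
contact_force: [-0.6, 0.2, -0.2]
grip_width: 0.3
```

```bash
python3 f.py
```

```text
[527.33 135.67  72.2 ] [-2.100e-01  3.000e-02 -6.000e-02 -0.000e+00 -1.100e-01  1.000e-02
 -4.749e+01 -2.052e+01] 10.22
```

View pics/full4.png

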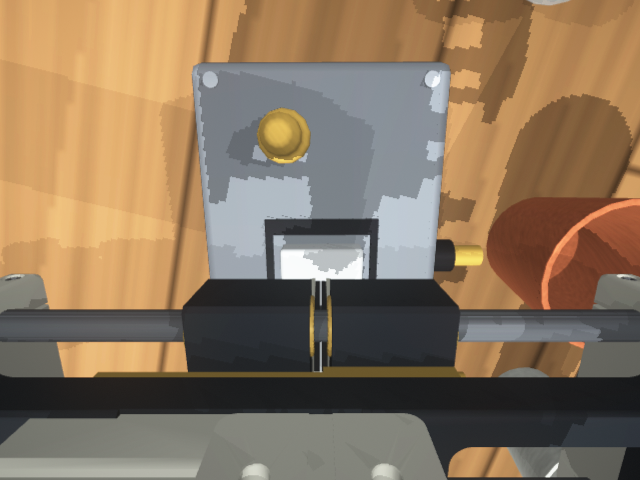

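Run:
```python
from plant import bot
from h import *
m=bot.camera_model("wrist");o=bot.get_obs()
t=o["tool_pos"]
ps=o["tcp_rot"][2];tx=np.array([np.cos(ps),np.sin(ps),0]);ty=np.array([np.sin(ps),-np.cos(ps),0])
for dx in(0,9.5):
  for dz in(0,10,20,40): print(dx,dz,np.round([proj(m,t+tx*dx+[0,0,dz]),proj(m,t+tx*dx+ty*19+[0,0,dz])],1).tolist())
print(m["world_from_camera"][:3,3]-t)
```

```text
0 0 [[320.8, 280.2], [353.2, 280.2]]
0 10 [[320.8, 286.4], [354.9, 286.4]]
0 20 [[320.9, 293.3], [356.8, 293.3]]
0 40 [[321.0, 309.6], [361.2, 309.6]]
9.5 0 [[320.8, 264.7], [353.6, 264.7]]
9.5 10 [[320.9, 270.2], [355.4, 270.2]]
9.5 20 [[320.9, 276.4], [357.3, 276.4]]
9.5 40 [[321.0, 290.8], [361.8, 290.8]]
[-16.85703926  67.84542313 189.1579166 ]
```

Run:
```python
from plant import bot
from h import *
m=bot.camera_model("scene");o=bot.get_obs()
t=o["tool_pos"];ps=o["tcp_rot"][2];tx=np.array([np.cos(ps),np.sin(ps),0]);ty=np.array([np.sin(ps),-np.cos(ps),0])
im=bot.capture("scene")[:,:,::-1]
x0,y0,s=320,180,6
b=cv2.resize(im[y0:y0+95,x0:x0+125],None,fx=s,fy=s,interpolation=cv2.INTER_CUBIC);a=b.copy()
for dz,c in((0,(0,0,255)),(25,(0,255,0)),(66,(255,0,0))):
    hx,hy=(9.5,19) if dz<60 else (37.5,95)
    P=np.array([proj(m,t+tx*i*hx+ty*j*hy+[0,0,dz]) for i,j in((-1,-1),(-1,1),(1,1),(1,-1))])
    cv2.polylines(a,[((P-[x0,y0])*s).astype(np.int32)],True,c,2)
cv2.imwrite("pics/sc5.png",a)
# tool frame coordinates of wrist cam
m=bot.camera_model("wrist");d=m["world_from_camera"][:3,3]-t;print(d@tx,d@ty,d[2])
```

```text
69.90675504853728 -0.4779369261704005 189.16021588213252
```

View pics/sc5.png

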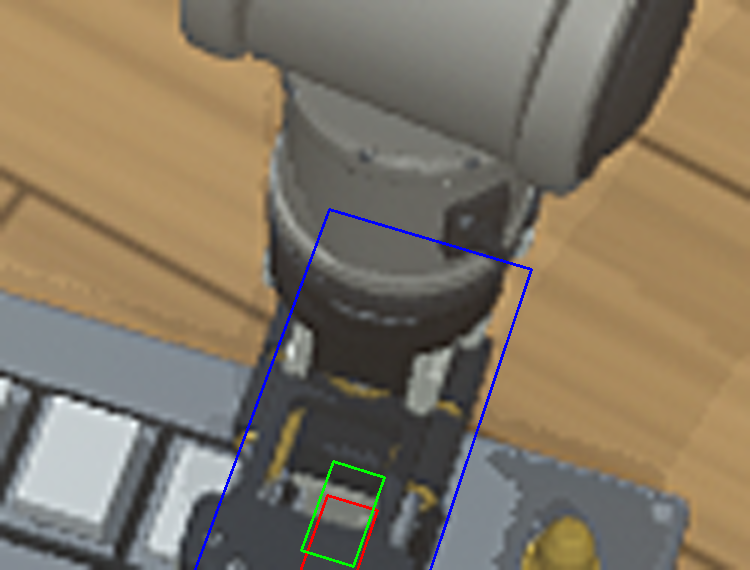

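No front finger edge shows above row 280 in the wrist view, so the real tips seem to end above the nominal TCP. Contact force is the reference that matters, so I'll keep creeping.

>>> servo_tool --pt "0 0 0 0.03 0" --pt "0 0 0 0 0"

```text
time: 10.52
tool_pos: [527.2, 135.7, 70.5]
tcp_rot: [-3.141, 0.0, 1.808]
contact_force: [0.4, -0.8, -0.6]
grip_width: 0.4
```

```bash
python3 f.py
```

```text
[527.3  135.69  70.65] [ 2.800e-01 -4.800e-01 -2.600e-01 -0.000e+00 -1.000e-01 -1.000e-02
 -4.750e+01 -2.044e+01] 10.68
```

```bash
cat > an.py <<'E'
import cv2,numpy as np,glob
for f in ["pics/w3.png"]+sorted(glob.glob("pics/w_*.png")):
    g=cv2.imread(f,0).astype(float)
    def cross(p,t):
        i=np.where((p[:-1]<t)&(p[1:]>=t)|(p[:-1]>=t)&(p[1:]<t))[0]; return i+(t-p[i])/(p[i+1]-p[i])
    r=g[365:385].mean(0); k=cross(r,235)[[0,-1]];d=cross(r,120)[[0,-1]]
    kw=k[1]-k[0];fw=d[1]-d[0];c=g[:390,270:330].mean(1)
    print(f,k.round(1),d.round(1),round(kw/fw,4),cross(c,225).round(1),cross(c,90).round(1))
E
python3 an.py
```

```text
pics/w3.png [253.6 560.4] [195.2 617.6] 0.7263 [266.6] [147.5 208.6]
pics/w_1022.png [245.6 566.9] [185.6 626.5] 0.7286 [283.] [157.9 222.3]
pics/w_1067.png [245.  569.4] [183.8 629. ] 0.7286 [285.9] [159.4 224.5]
pics/w_765.png [249.2 564. ] [190.1 622.4] 0.728 [275.8] [153.7 216.4]
pics/w_855.png [248.9 565.5] [188.2 624. ] 0.7264 [278.2] [155.  218.3]
pics/w_907.png [248.5 565.6] [187.1 625.2] 0.7238 [280.6] [156.8 219.5]
pics/w_960.png [247.6 565.6] [186.9 626. ] 0.7243 [281.4] [156.8 220.5]
```

```bash
ls -t pics | head -1
```

```text
w_1067.png
```

The ratio of key width to frame width stays at 0.728, so the key has not moved. Continuing.

>>> servo_tool --pt "0 0 0 0.03 0" --pt "0 0 0 0 0" --pt "0 0 0 0 0"

```text
time: 11.05
tool_pos: [527.3, 135.7, 69.2]
tcp_rot: [-3.142, 0.0, 1.807]
contact_force: [-0.2, -0.7, -0.1]
grip_width: 0.5
```

>>> servo_tool --pt "0 0 0 0.02 0" --pt "0 0 0 0 0" --pt "0 0 0 0 0"

```text
time: 11.42
tool_pos: [527.3, 135.7, 68.2]
tcp_rot: [-3.142, 0.0, 1.808]
contact_force: [-0.3, 1.0, -0.5]
grip_width: 0.3
```

```bash
python3 f.py; python3 an.py | head -4|tail -2
```

```text
[527.35 135.66  68.23] [-3.700e-01 -1.600e-01  1.100e-01 -1.000e-02 -1.200e-01 -1.000e-02
 -4.758e+01 -2.036e+01] 11.57
pics/w_1067.png [245.  569.4] [183.8 629. ] 0.7286 [285.9] [159.4 224.5]
pics/w_1157.png [241.9 568.2] [180.8 631.2] 0.7243 [291.2] [162.3 228.5]
```

>>> servo_tool --pt "0 0 0 0.04 0" --pt "0 0 0 0 0" --pt "0 0 0 0 0"

```text
time: 11.95
tool_pos: [527.3, 135.7, 66.2]
tcp_rot: [-3.142, 0.0, 1.808]
contact_force: [0.9, -0.1, -0.2]
grip_width: 0.5
```

```bash
python3 f.py; python3 an.py | grep _12
```

```text
[527.32 135.68  66.22] [-1.200e-01  9.000e-02 -4.300e-01 -2.000e-02 -1.000e-01  0.000e+00
 -4.761e+01 -2.028e+01] 12.1
pics/w_1210.png [240.8 569.5] [178.8 633.8] 0.7222 [295.4] [165.6 231.5]
```

Run:
```python
from plant import bot
import cv2
cv2.imwrite("pics/full6.png",bot.capture("wrist")[:,:,::-1])
```

```text
(no output)
```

View pics/full6.png

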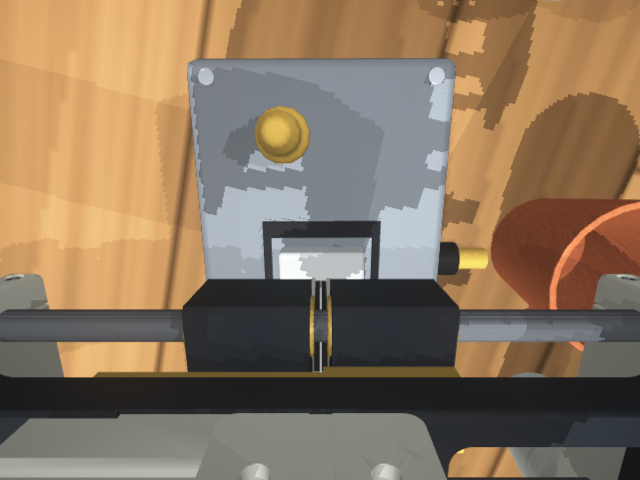

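>>> servo_tool --pt "0 0 0 0.04 0" --pt "0 0 0 0 0" --pt "0 0 0 0 0"

```text
time: 12.52
tool_pos: [527.3, 135.7, 64.1]
tcp_rot: [-3.142, 0.0, 1.807]
contact_force: [0.5, 0.3, 0.8]
grip_width: 0.3
```

>>> servo_tool --pt "0 0 0 0.03 0" --pt "0 0 0 0 0" --pt "0 0 0 0 0"

```text
time: 12.9
tool_pos: [527.3, 135.7, 62.7]
tcp_rot: [3.142, 0.0, 1.808]
contact_force: [-0.5, 1.1, -0.2]
grip_width: 0.3
```

```bash
python3 f.py; python3 an.py | grep _1[23]
```

```text
[527.35 135.68  62.71] [ 3.900e-01  4.000e-02 -4.500e-01 -1.000e-02 -1.100e-01 -2.000e-02
 -4.770e+01 -2.014e+01] 13.05
pics/w_1210.png [240.8 569.5] [178.8 633.8] 0.7222 [295.4] [165.6 231.5]
pics/w_1305.png [237.  314.7] [174.6 638.1] 0.1676 [302.5] [169.9 237.4]
```

>>> servo_tool --pt "0 0 0 0.03 0" --pt "0 0 0 0 0" --pt "0 0 0 0 0"

```text
time: 13.42
tool_pos: [527.3, 135.7, 61.2]
tcp_rot: [-3.142, 0.0, 1.808]
contact_force: [-0.7, 0.1, -0.4]
grip_width: 0.8
```

>>> servo_tool --pt "0 0 0 0.03 0" --pt "0 0 0 0 0" --pt "0 0 0 0 0"

```text
time: 13.8
tool_pos: [527.3, 135.7, 59.7]
tcp_rot: [-3.142, 0.0, 1.808]
contact_force: [0.1, -0.6, 0.5]
grip_width: 0.3
```

```bash
python3 f.py; python3 an.py | grep _1[34]
```

```text
[527.34 135.68  59.73] [-1.200e-01  1.000e-02 -6.000e-02 -4.000e-02 -1.700e-01  0.000e+00
 -4.777e+01 -2.002e+01] 13.95
pics/w_1305.png [237.  314.7] [174.6 638.1] 0.1676 [302.5] [169.9 237.4]
pics/w_1395.png [233.6 303.3] [170.8 642. ] 0.148 [311.  370.8 373.2] [174.2 242.3]
```

>>> servo_tool --pt "0 0 0 0.03 0" --pt "0 0 0 0 0" --pt "0 0 0 0 0"

```text
time: 14.32
tool_pos: [527.3, 135.7, 58.2]
tcp_rot: [-3.142, 0.0, 1.807]
contact_force: [-0.1, 0.5, -0.3]
grip_width: 0.4
```

>>> servo_tool --pt "0 0 0 0.03 0" --pt "0 0 0 0 0" --pt "0 0 0 0 0"

```text
time: 14.7
tool_pos: [527.3, 135.7, 56.7]
tcp_rot: [-3.142, 0.0, 1.808]
contact_force: [0.1, -0.3, 0.2]
grip_width: 0.6
```

```bash
python3 f.py; python3 an.py | grep _1[34]; ls -t pics|head -1
```

```text
[527.36 135.7   56.72] [ 1.200e-01 -1.200e-01  3.300e-01  1.000e-02 -1.000e-01 -1.000e-02
 -4.784e+01 -1.989e+01] 14.85
pics/w_1305.png [237.  314.7] [174.6 638.1] 0.1676 [302.5] [169.9 237.4]
pics/w_1395.png [233.6 303.3] [170.8 642. ] 0.148 [311.  370.8 373.2] [174.2 242.3]
pics/w_1485.png [231.2 299.5] [166.8 645.9] 0.1425 [317.9 329.8 344.  371.3] [178.  247.5]
w_1485.png
```

View pics/w_1485.png

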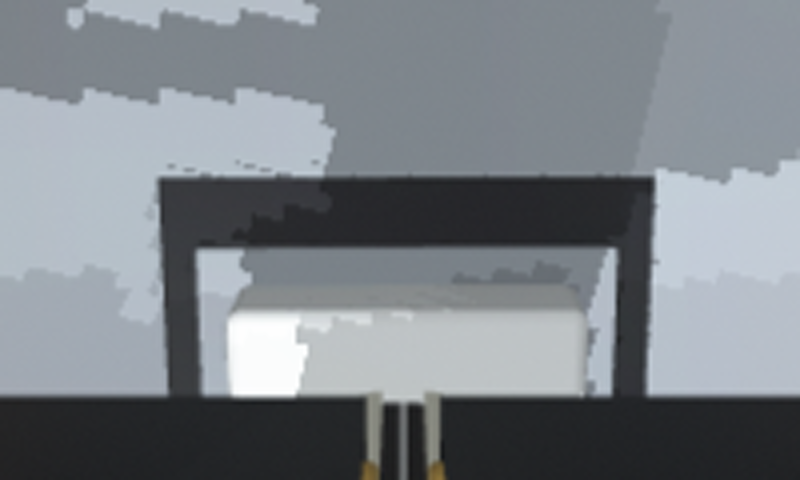

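The key is still up and the finger shadow on it is growing, so contact should be near.

>>> servo_tool --pt "0 0 0 0.02 0" --pt "0 0 0 0 0" --pt "0 0 0 0 0"

```text
time: 15.22
tool_pos: [527.3, 135.7, 55.7]
tcp_rot: [-3.142, 0.0, 1.808]
contact_force: [-1.0, 0.6, 0.0]
grip_width: 0.6
```

>>> servo_tool --pt "0 0 0 0.02 0" --pt "0 0 0 0 0" --pt "0 0 0 0 0"

```text
time: 15.6
tool_pos: [527.3, 135.7, 54.7]
tcp_rot: [-3.142, 0.0, 1.807]
contact_force: [-0.4, 0.0, -0.5]
grip_width: 0.3
```

>>> servo_tool --pt "0 0 0 0.02 0" --pt "0 0 0 0 0" --pt "0 0 0 0 0"

```text
time: 15.98
tool_pos: [527.3, 135.7, 53.7]
tcp_rot: [-3.142, 0.0, 1.807]
contact_force: [-0.6, -0.6, 0.2]
grip_width: 0.3
```

```bash
python3 f.py; python3 an.py | grep _1[4-6]; ls -t pics|head -1
```

```text
[527.31 135.72  53.7 ] [ 2.100e-01 -4.000e-02 -1.100e-01  3.000e-02 -1.300e-01 -1.000e-02
 -4.792e+01 -1.977e+01] 16.12
pics/w_1485.png [231.2 299.5] [166.8 645.9] 0.1425 [317.9 329.8 344.  371.3] [178.  247.5]
pics/w_1612.png [228.7 298. ] [162.8 650.1] 0.1423 [325.9 337.3] [182.1 253.2]
w_1612.png
```

>>> servo_tool --pt "0 0 0 0.02 0" --pt "0 0 0 0 0" --pt "0 0 0 0 0"

```text
time: 16.5
tool_pos: [527.3, 135.7, 52.7]
tcp_rot: [-3.142, 0.0, 1.807]
contact_force: [0.1, 0.9, 0.0]
grip_width: 0.4
```

>>> servo_tool --pt "0 0 0 0.02 0" --pt "0 0 0 0 0" --pt "0 0 0 0 0"

```text
time: 16.88
tool_pos: [527.3, 135.7, 51.7]
tcp_rot: [-3.142, 0.0, 1.808]
contact_force: [-0.1, 0.3, 0.7]
grip_width: -0.0
```

```bash
python3 f.py; python3 an.py | grep _1[6-7]; ls -t pics|head -1;  python3 - <<'E'
from plant import bot
import cv2
cv2.imwrite("pics/sc7.png",cv2.resize(bot.capture("scene")[170:310,290:430,::-1],None,fx=4,fy=4,interpolation=cv2.INTER_CUBIC))
E
```

```text
[527.35 135.65  51.71] [-4.000e-01  1.200e-01  3.500e-01  0.000e+00 -1.300e-01  2.000e-02
 -4.797e+01 -1.969e+01] 17.02
pics/w_1612.png [228.7 298. ] [162.8 650.1] 0.1423 [325.9 337.3] [182.1 253.2]
pics/w_1702.png [225.1 283.6] [159.6 653.2] 0.1185 [331.  341.3] [185.4 257.2]
w_1702.png
```

View pics/sc7.png

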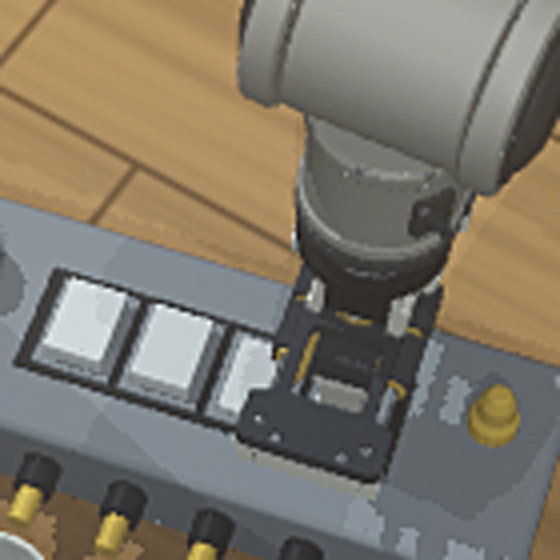

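>>> servo_tool --pt "0 0 0 0.03 0" --pt "0 0 0 0 0" --pt "0 0 0 0 0"

```text
time: 17.45
tool_pos: [527.4, 135.7, 50.3]
tcp_rot: [3.141, 0.0, 1.807]
contact_force: [-0.4, -0.4, 1.4]
grip_width: 0.3
```

>>> servo_tool --pt "0 0 0 0.03 0" --pt "0 0 0 0 0" --pt "0 0 0 0 0"

```text
time: 17.82
tool_pos: [527.4, 135.7, 48.8]
tcp_rot: [3.141, 0.0, 1.807]
contact_force: [0.4, -0.6, 2.7]
grip_width: 0.4
```

```bash
python3 f.py; python3 an.py | grep _1[7-8]; ls -t pics|head -1;  python3 - <<'E'
from plant import bot
import cv2
cv2.imwrite("pics/full8.png",bot.capture("wrist")[:,:,::-1])
E
```

```text
[527.45 135.7   48.77] [ 6.800e-01  1.400e-01  2.230e+00  2.000e-02 -1.900e-01  2.000e-02
 -4.674e+01 -1.870e+01] 17.98
pics/w_1702.png [225.1 283.6] [159.6 653.2] 0.1185 [331.  341.3] [185.4 257.2]
pics/w_1797.png [224.4 283.8] [155.  656.1] 0.1184 [] [188.9 262.1]
w_1797.png
```

View pics/full8.png

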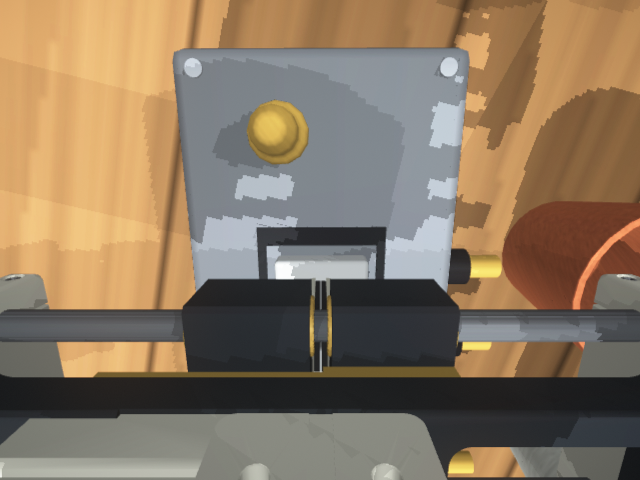

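Contact at last: 1.4 N, then 2.2 N, at TCP z≈50.3. That matches 1.5 N plus 0.5 N/mm, and the moment is nearly zero, so the load is on the tool axis. So the tips sit about 31 mm above the reported TCP. Tap 1 is done. I'll lift and move to key 2, opening the fingers briefly to check their real length.

>>> servo_tool --pt "0 0 0 -0.5 0" --pt "1 -0.5 0 0 0" --pt "1 -0.5 0 0 0" --pt "1 0 0 0 0"

```text
time: 18.52
tool_pos: [539.0, 85.9, 73.3]
tcp_rot: [-3.141, 0.0, 1.805]
contact_force: [0.0, -0.2, -0.0]
grip_width: 25.8
```

```bash
python3 f.py;  python3 - <<'E'
from plant import bot
import cv2
print(bot.get_obs()["grip_width"])
cv2.imwrite("pics/full9.png",bot.capture("wrist")[:,:,::-1])
cv2.imwrite("pics/sc9.png",cv2.resize(bot.capture("scene")[170:310,290:430,::-1],None,fx=4,fy=4,interpolation=cv2.INTER_CUBIC))
E
```

```text
[538.56  87.65  73.41] [ -0.65  -0.27   0.11   0.    -0.11   0.   -47.61 -20.73] 18.68
37.80769764990046
```

View pics/full9.png

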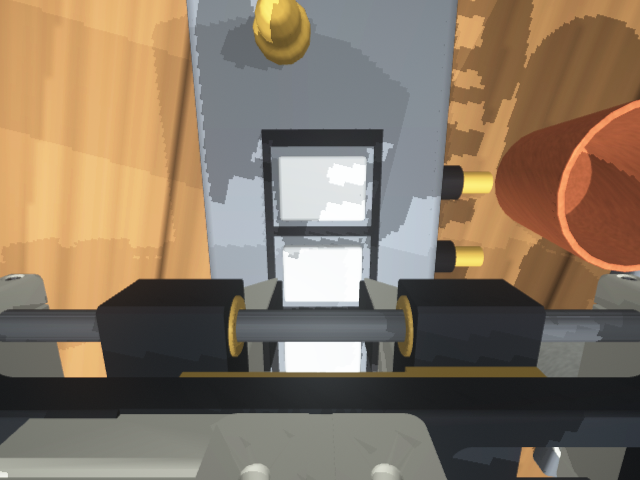

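View pics/sc9.png

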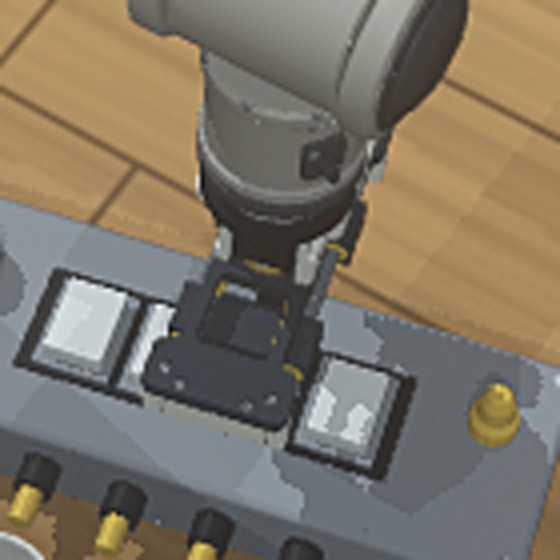

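With the fingers part open, the grey fingers hang under the carriages, ending near row 280. So it was the fingers that touched. Key 1 at (322,190) looks bigger than key 2 at (322,275), which fits key 2 being the latched one. I'll close and approach key 2, expecting contact at TCP z≈43.3.

>>> servo_tool --pt "0 0 0 0 0" --pt "0 0 0 0.1 0" --pt "0 0 0 0.2 0" --pt "0 0 0 0.2 0" --pt "0 0 0 0.04 0" --pt "0 0 0 0 0" --pt "0 0 0 0 0"

```text
time: 19.65
tool_pos: [539.3, 87.1, 46.9]
tcp_rot: [3.141, 0.0, 1.808]
contact_force: [-0.0, -0.0, -0.6]
grip_width: 0.6
```

No force at 46.9, so key 2 really is the low one. Now small steps.

>>> servo_tool --pt "0 0 0 0.04 0" --pt "0 0 0 0.02 0" --pt "0 0 0 0 0" --pt "0 0 0 0 0"

```text
time: 20.15
tool_pos: [539.1, 87.1, 43.9]
tcp_rot: [3.141, 0.0, 1.808]
contact_force: [-1.0, -0.6, 1.9]
grip_width: 0.4
```

>>> servo_tool --pt "0 0 0 0.01 0" --pt "0 0 0 0 0" --pt "0 0 0 0 0"

```text
time: 20.52
tool_pos: [539.1, 87.1, 43.6]
tcp_rot: [3.141, 0.0, 1.808]
contact_force: [-1.9, -0.5, 5.3]
grip_width: 0.6
```

Force is 1.9 N, then 5.3 N, and the key did not give, so tap 2 is done. On to key 3.

>>> servo_tool --pt "0 0 0 -0.4 0" --pt "0 -0.5 0 0 0" --pt "0 -0.5 0 0 0" --pt "0 0 0 0.14 0" --pt "0 0 0 0.1 0" --pt "0 0 0 0 0" --pt "0 0 0 0 0"

```text
time: 21.4
tool_pos: [550.6, 39.1, 51.1]
tcp_rot: [-3.141, -0.0, 1.808]
contact_force: [-0.6, 0.2, -0.9]
grip_width: 0.1
```

>>> servo_tool --pt "0 0 0 0.03 0" --pt "0 0 0 0.01 0" --pt "0 0 0 0 0" --pt "0 0 0 0 0"

```text
time: 21.9
tool_pos: [550.9, 38.5, 49.3]
tcp_rot: [3.141, 0.0, 1.807]
contact_force: [-0.5, 1.9, 2.6]
grip_width: 0.7
```

```bash
python3 f.py
```

```text
[550.88  38.49  49.29] [  0.     1.31   2.37   0.26  -0.11   0.   -47.64 -19.25] 22.05
```

Tap 3 is done (2.4 N). Next is key 4.

>>> servo_tool --pt "0 0 0 -0.3 0" --pt "0 -0.5 0 0 0" --pt "0 -0.48 0 0 0" --pt "0 0 0 0.14 0" --pt "0 0 0 0.12 0" --pt "0 0 0 0.03 0" --pt "0 0 0 0.01 0" --pt "0 0 0 0 0" --pt "0 0 0 0 0"

```text
time: 23.18
tool_pos: [562.3, -8.8, 49.4]
tcp_rot: [3.141, -0.0, 1.808]
contact_force: [-0.7, 1.2, 2.5]
grip_width: 0.6
```

```bash
python3 f.py
```

```text
[562.4   -8.96  49.35] [-9.100e-01  1.180e+00  2.470e+00  2.300e-01  3.000e-02 -1.000e-02
 -4.873e+01 -2.000e+01] 23.32
```

Tap 4 is done (2.5 N). Back to key 2 to press it fully.

>>> servo_tool --pt "0 0 0 -0.4 0" --pt "0 0.5 0 0 0" --pt "0 0.5 0 0 0" --pt "0 0.5 0 0 0" --pt "0 0.49 0 0 0" --pt "0 0 0 0 0" --pt "0 0 0 0.3 0" --pt "0 0 0 0.16 0" --pt "0 0 0 0 0" --pt "0 0 0 0 0"

```text
time: 24.58
tool_pos: [539.0, 87.1, 46.1]
tcp_rot: [-3.141, 0.0, 1.807]
contact_force: [-0.2, -1.0, 0.3]
grip_width: 0.6
```

>>> servo_tool --pt "0 0 0 0.06 0" --pt "0 0 0 0.04 0" --pt "0 0 0 0.04 0" --pt "0 0 0 0.02 0" --pt "0 0 0 0 0" --pt "0 0 0 0 0"

```text
time: 25.32
tool_pos: [539.4, 87.4, 39.2]
tcp_rot: [3.14, 0.001, 1.808]
contact_force: [-1.5, -1.4, 6.9]
grip_width: 0.3
```

>>> servo_tool --pt "0 0 0 0.02 0" --pt "0 0 0 0.01 0" --pt "0 0 0 0 0" --pt "0 0 0 0 0"

```text
time: 25.82
tool_pos: [539.5, 87.4, 38.6]
tcp_rot: [3.14, 0.001, 1.808]
contact_force: [-4.2, -0.6, 14.1]
grip_width: 0.3
```

>>> servo_tool --pt "0 0 0 -0.2 0" --pt "0 0 0 -0.6 0" --pt "0 0 0 -0.8 0" --pt "0 0 0 -0.8 0" --pt "0 -0.8 -0.8 0 0" --pt "0 -0.8 -0.8 0 0" --pt "0 -0.8 -0.8 0 0" --pt "0 -0.8 -0.8 0 0" --pt "0 -0.8 -0.8 0 0" --pt "0 0 0 0 0" --pt "0 0 0 0 0" --pt "0 0 0 0 0"

```text
time: 27.32
tool_pos: [391.9, -152.8, 156.7]
tcp_rot: [3.141, -0.0, 1.809]
contact_force: [0.9, 0.1, 0.1]
grip_width: 0.4
```

Run:
```python
from plant import bot
from h import *
o=bot.get_obs();print(o["tool_pos"])
for n in("top","scene"):
    im=bot.capture(n)[:,:,::-1].copy(); cv2.imwrite(f"pics/{n}_end.png",im)
    x0,y0,x1,y1={"top":(235,195,345,260),"scene":(290,228,400,295)}[n]
    m=bot.camera_model(n);c=im[y0:y1,x0:x1]
    k,l,s,ce=cv2.connectedComponentsWithStats((c.min(2)>165).astype(np.uint8))
    for i in range(1,k):
        if s[i,4]>60: u,v=ce[i]+[x0,y0]; print(n,s[i],ray(m,u,v,81).round(1))
```

```text
[ 391.90980522 -152.8105545   156.69548396]
top [ 76  14  18  22 299] [562.4  -8.3  81. ]
top [ 54  19  18  22 301] [550.4  40.3  81. ]
top [ 32  23  18  22 294] [539.1  89.   81. ]
top [ 11  28  17  22 301] [526.7 137.2  81. ]
scene [ 11  11  21  21 271] [564.4  -9.3  81. ]
scene [ 33  18  20  21 273] [552.6  39.3  81. ]
scene [ 55  25  20  21 276] [540.8  87.9  81. ]
scene [ 77  32  20  21 282] [528.9 136.6  81. ]
```

View pics/scene_end.png

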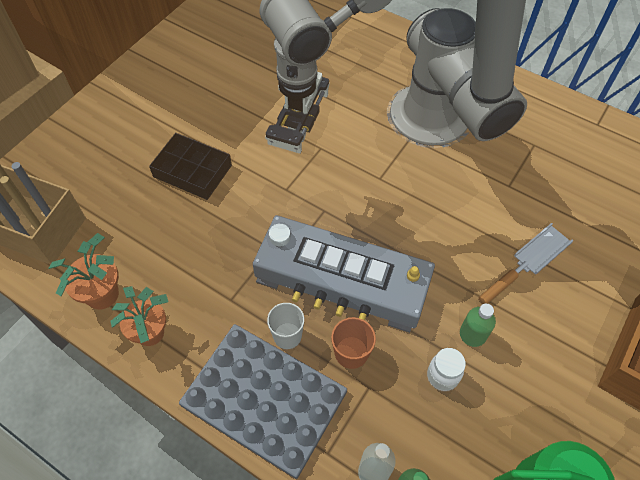

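View pics/top_end.png

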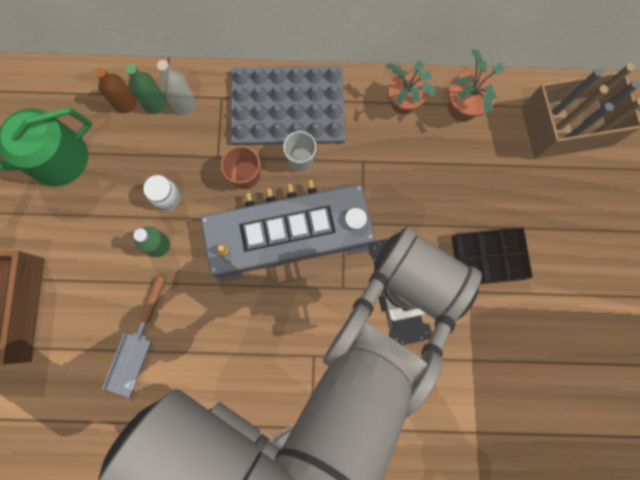

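The second key now triangulates like the other three: its offset between the two cameras is 1.7 mm, down from 6.6 mm, so all four stand up. The nozzle, tin, pot, cup, bottle, tray, jar and trowel appear at the same pixels as before. The arm is clear, so I'm handing in.

```bash
python3 -c "
from plant import bot
print(bot.close_job())"
```

```text
the job is handed in; nothing more can be done
None
```

I tapped the four keys from left to right, then pressed the latched one (second from the left) to its stop and let it go. In the last pictures all four keys stand up. I handed the job in at about 27.4 s of the 51 s allowed; no verdict was reported.

- **Taps:** the four taps read about 2.2, 5.3, 2.4 and 2.5 N. The 5.3 N was on the latched key, slightly over its "about 5 N" give point. I saw no sign of it moving and it stayed latched.
- **Final press:** the latched key went down to its hard stop at about 14 N.
- **Last checks:** the top and scene cameras now place the second key at the same height as the other three. The bystanders look unmoved in both views, judged by eye. The gripper stayed shut, apart from one brief part-opening in the air to look at the fingers, and the arm ended clear of everything with near-zero force.
- **Disagreement:** the fingertips touched about 31 mm later than the reported tool height implied. I crept down by force and used the felt contact height instead. For that reason, that the fingers (and not another part of the gripper) made the contact rests on the wrist pictures and the near-zero moment on the first tap.

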